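# Send the bun carrier past the spring catch

### The job

Press the steel spring catch bar of the guide down behind the white carrier and, keeping it held down, push the carrier along the guide towards the end stop until it is wholly past the two catch teeth; then let go so that the teeth spring up fully behind the carrier. Only press and push, without picking the carrier up or tipping it; keep the bun half in it, and leave the things standing round the guide where they are.

Things in the scene. Friction and masses are not known exactly. Their poses are not given: they have to be found in the camera images.
- guide: fixed aluminium channel, 329 mm long, 140 wide, on short feet. Origin under its centre line at table height; its x axis is level and points the way the carrier must travel, y left, z up. It reaches from x = -170 mm (open entry end) to +159. The carrier runs on two rails, tops 36 mm above the table, |y| = 44 to 60 mm, between side guides 48 mm high (inner faces at y = +-60 mm)
- guide_stop (a point): centre of the end stop's inner face at rail height (x = +149 mm of the guide); the end stop is a cross plate 62 mm high at the far end
- catch (a joint): how far the catch bar is pressed down, m: 0 = up, 0.014 = fully down. A flat steel tread 82 mm wide between the rails, x = -165 to +40 mm of the guide, running on under the carrier; it sinks straight and level wherever pressed. Top 35 mm above the table at rest, 21 mm fully down. About 2 N starts it, 5.5 N holds it fully down; it springs back when let go
- catch_tread (a point): middle of the ribbed press area of the catch bar, on its top face, at x = -135 mm, y = 0 of the guide; it sinks with the bar
- catch_teeth (a point): point on the bar's top face midway between its two upright teeth, x = +32 mm, y = 0 of the guide. Teeth: 8 mm long (x = 28 to 36 mm), |y| = 31 to 41 mm, so 62 mm free between them for fingers to pass; 10 mm high. At rest they stand 9 mm above the rails in the carrier's way; with the bar pressed 10 mm or more they are below the carrier
- carrier: loose white open tray, 105 mm along the guide, 116 across, 24 high, walls 4 mm, about 0.5 kg. Origin at the centre of its underside, axes as the guide's. It starts on the rails before the teeth, centre at x = -46 to -27 mm of the guide; its rear outer face is 52.5 mm behind its centre. It has passed the teeth with its centre beyond x = +88.5 mm and meets the end stop at +96.5 mm
- bun_half: cut bun half, cream side up, 91 x 93 mm, 17 mm high, loose in the carrier and below its rim; origin at the centre of its underside
- label_roll: a white roll of stickers, 69 mm across, 40 mm high, a loose bystander close to the guide; origin at the centre of its underside
- ring_cutter: a steel ring cutter, 52 mm across, 34 mm high, a loose bystander close to the guide; origin at the centre of its underside
- nozzle: a small steel piping nozzle, cone 27 mm across, 40 mm high, a loose bystander close to the guide; origin at the centre of its underside
- shaker: a spice jar with a black cap, 45 mm across, 105 mm high, a loose bystander close to the guide; origin at the centre of its underside
- timer: a white round kitchen timer, 62 mm across, 42 mm high, a loose bystander close to the guide; origin at the centre of its underside

How it is judged:
By the outcome, as a careful person would: the job done as asked, in the order asked, and still so for the second after the job is handed in, with the robot touching nothing.
It also fails if it takes over 38 s, if anything falls off the work surface, if the arm or the gripper's body presses on something with over 40 N, if the wrist force passes 120 N, or if a joint passes its speed limit or range.

### The arm

A 7-joint arm with a two-finger parallel gripper is mounted at the origin on a cart in front of the work surface, level with it; the furniture and walls round the work are solid. World frame = base frame: x ahead of the robot, y to its left, z up, the work surface at z = 0. Lengths are in m, angles in rad, forces in N, time in s.
With the tool pointing down it reaches from about 0.4 to 0.85 m from the base axis. Payload 10.4 kg.
Tool frame: the origin (TCP) lies midway between the tips of the shut fingers; the grasp point (between the pads) lies manip.grip_depth behind it (manip.grip_depth is the distance from the TCP to the grasp point, in m); z points along the fingers, x is the direction in which the jaws open and shut, and the axes are right-handed (so a half turn about z gives the same grasp; the last joint's range is limited). The gripper opens to 85 mm and grips with 20 to 120 N. Pads are 22 mm wide; open, the fingers measure 114 mm over their backs; the gripper's body (76 mm by 85 mm) begins 54 mm behind the grasp point. The pads swing forward as they close: fully open they stand 13 mm farther back than shut.
Start: joints at [-1.258, 0.332, -0.065, 1.46, 0.022, 1.35, -0.088], TCP at [0.206, 0.59, 0.231] pointing down, gripper open.
Joint ranges: [-2.6, 2.6], [-0.5, 2.12], [-1.47, 1.34], [0.16, 2.42], [-1.27, 4.41], [0.06, 2.06], [-2.6, 2.6]. Speed limits (rad/s): [2.22, 2.22, 2.79, 2.79, 3.14, 3.14, 3.14].

### API

Orientations are given as a unit quaternion [x, y, z, w].
In Python, from workcell import manip gives the robot as it stands. The module is installed in compiled form; this text tells all that it offers.
- The arm moves only by the tool send_rows, never from a script. Its argument "steps" is a list of rows, each a list of 2 entries, a list of its own where there are three numbers: the shift along the tool's x, y, z in m, then the turn about the tool's z in rad. In form: [[[x, y, z], spin], ...]. A call has exactly 8 rows; each row is the pose to reach, as a shift and turn from the pose commanded when the call began, along the tool's axes at that moment; what a row does not reach only later rows make up. A row lasts 1/8 s, in which the tool goes at most 62.5 mm and 10.7 degrees, less where a joint would pass 70% of its speed; a pose out of reach is approached as far as the arm can. A call with a gripper value outside its range is refused whole. "hand" is the opening, from 0 (shut) to 1 (fully open), set as the call begins (left out, the last holds). The fingers move at their own pace and stop on an object; "force" is the grip in N (left out, the last holds). Time passes only in rows, so rows that repeat a pose let the fingers close, or fill a call up. It gives the time, the measured TCP pose, the force and the opening at its end, in the units of the state.
- manip.get_obs(): the state, without advancing time (a new reading comes with each control period).
- manip.camera(name): name is "scene" or "top" or "wrist"; returns (picture, depth): 400x640x3 uint8, red, green, blue; 400x640 float32, m along the optical axis (not along the pixel's ray), 0 where there is no reading.
- manip.camera_info(name): a dict with "intrinsics" (3x3 intrinsics, pixels), "pose" (4x4, takes a point from camera to world coordinates); the wrist camera has in their place "T_tool_cam" (4x4, takes a point from camera to tool coordinates, whose origin is the TCP and whose axes are the tool frame's). Camera axes: x right, y up, looking along -z (the intrinsics and any distortion apply to the point x, -y, -z); pixel columns grow to the right and rows downward; lengths in m; the calibration is good to about 2 mm. A picture is of the moment at which its call begins: read the wrist's pose just before it. camera_info takes no time and is no camera call.
- manip.hand_in(): hands the job in, once; it reports no verdict.
The state is a dict: "clock": time; "joint_pos": joint angles; "joint_velocities": joint speeds; "tau": joint torques, N m; "position": TCP position; "ee_rot": TCP orientation; "ft_force": force on the tool from outside, world axes, zero at the start; "torque": the same for the moment, N m; "grip_width": opening from 0.0 (shut) to 1.0 (fully open).
Only numpy, scipy, OpenCV 4.12 (cv2) and the standard library are available. Lean on these libraries where they do the work, as an engineer would, in place of code of your own. Each camera call takes 0.05 s, during which the arm holds its last target.

## Working session

There is one attempt and no reset: what is moved stays moved. The work goes in short steps, Python scripts to look and compute and a tool call to move; the robot and the scene stay as the last step left them, time stands still between calls to the robot, and variables do not carry over. Pictures are saved under pics/ and viewed, and the job is handed in when it is done.

Besides the shell and the picture viewer there is one more tool, called as name(argument=value, ...), one argument or row to a line, values as JSON. send_rows: Moves the arm, as the interface text tells. Its arguments: {"type":"object","properties":{"steps":{"type":"array"},"hand":{"type":"number"},"force":{"type":"number"}},"required":["steps"]}

```bash
mkdir -p pics; cat > h.py <<'E'
import numpy as np,cv2
from workcell import manip
def cam(n,fn=None):
    o=manip.get_obs(); p,d=manip.camera(n); i=manip.camera_info(n)
    if fn: cv2.imwrite('pics/'+fn,p[:,:,::-1])
    return o,p,d,i
E
python3 - <<'E'
from h import *
np.set_printoptions(precision=4,suppress=True)
for n in("scene","top","wrist"):
    o,p,d,i=cam(n,n+'0.png'); print(n,i); np.savez(n+'0.npz',p=p,d=d,K=i['intrinsics'],T=i.get('pose',i.get('T_tool_cam')))
print(o, manip.grip_depth)
E
```

```text
scene {'intrinsics': array([[462.3309,   0.    , 311.8419],
       [  0.    , 462.3309, 197.5658],
       [  0.    ,   0.    ,   1.    ]]), 'pose': array([[ 0.6791,  0.353 , -0.6436,  0.0023],
       [-0.7341,  0.3339, -0.5913, -0.6692],
       [ 0.0062,  0.874 ,  0.4859,  0.4802],
       [ 0.    ,  0.    ,  0.    ,  1.    ]])}
top {'intrinsics': array([[476.2938,   0.    , 321.3079],
       [  0.    , 476.2938, 184.1965],
       [  0.    ,   0.    ,   1.    ]]), 'pose': array([[-0.0172,  0.9809, -0.1938,  0.3493],
       [-0.9999, -0.0169,  0.0032, -0.1453],
       [-0.0001,  0.1938,  0.981 ,  1.0168],
       [ 0.    ,  0.    ,  0.    ,  1.    ]])}
wrist {'intrinsics': array([[280.0307,   0.    , 318.118 ],
       [  0.    , 280.0307, 197.7149],
       [  0.    ,   0.    ,   1.    ]]), 'T_tool_cam': array([[ 1.    , -0.0006, -0.0004, -0.0002],
       [-0.0007, -0.9448, -0.3276, -0.0852],
       [-0.0002,  0.3276, -0.9448, -0.1418],
       [ 0.    ,  0.    ,  0.    ,  1.    ]])}
{'clock': 0.1, 'joint_pos': array([-1.2576,  0.3328, -0.0647,  1.4608,  0.0216,  1.3499, -0.0885]), 'joint_velocities': array([ 0.0009, -0.0021,  0.0017, -0.0014,  0.0006,  0.0006, -0.    ]), 'tau': array([  0.0011, -62.6737,   0.0489, -39.2429,   0.0163,   0.0068,
         0.0001]), 'position': array([0.2059, 0.5898, 0.2306]), 'ee_rot': array([ 0.8153,  0.579 , -0.0005,  0.0004]), 'ft_force': array([-0.1192, -0.0375, -0.085 ]), 'torque': array([0.0315, 0.0195, 0.0328]), 'grip_width': 1.0011768918185364} 0.0187
```

View pics/scene0.png

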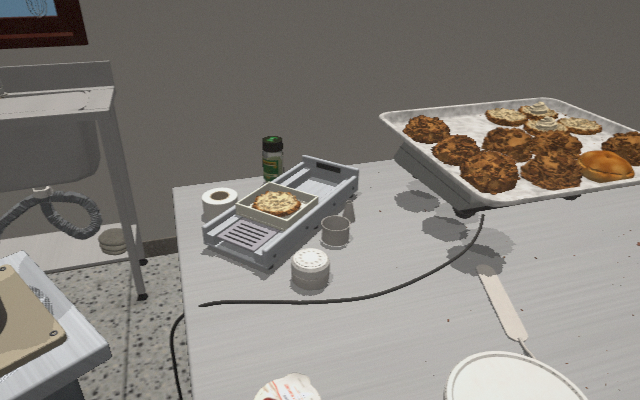

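View pics/top0.png

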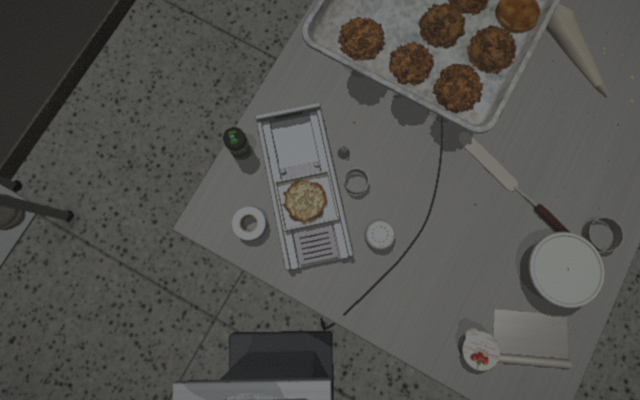

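```bash
cat >> h.py <<'E'
def world(d,K,T):
    v,u=np.mgrid[0:400,0:640]
    P=np.stack([(u-K[0,2])/K[0,0]*d,-(v-K[1,2])/K[1,1]*d,-d],-1)
    return P@T[:3,:3].T+T[:3,3]
def proj(X,K,T):
    c=(np.asarray(X)-T[:3,3])@T[:3,:3]
    return np.stack([K[0,0]*c[:,0]/-c[:,2]+K[0,2],K[1,1]*-c[:,1]/-c[:,2]+K[1,2]],-1)
E
python3 - <<'E'
from h import *
np.set_printoptions(precision=4,suppress=True)
f=np.load('top0.npz');W=world(f['d'],f['K'],f['T'])
z=W[...,2]; ok=f['d']>0
m=(ok&(z>0.02)&(z<0.2)); m[:95]=0;m[280:]=0;m[:,:200]=0;m[:,410:]=0
n,l,s,c=cv2.connectedComponentsWithStats(m.astype(np.uint8))
for i in range(1,n):
    if s[i,4]>20:
        P=W[l==i]; print(s[i],P.mean(0),np.percentile(P[:,2],[50,95,99]))
        if s[i,4]>3000:
            r=cv2.minAreaRect((P[:,:2]*1000).astype(np.float32)); print(r, cv2.boxPoints(r))
print("table z",np.median(z[130:200,385:420]))
img=f['p'][90:290,200:420]; cv2.imwrite('pics/topz.png',cv2.resize(np.clip(img.astype(float)*1.5,0,255).astype(np.uint8)[:,:,::-1],None,fx=2.7,fy=2.7,interpolation=cv2.INTER_CUBIC))
E
```

```text
[400  95  10   5  30] [ 0.6923 -0.3149  0.1444] [0.1452 0.1476 0.1479]
[ 255  103   98  168 8509] [ 0.5201 -0.1142  0.043 ] [0.0407 0.0596 0.0626]
((541.07080078125, -110.20001220703125), (329.11151123046875, 144.90504455566406), 11.049076080322266) [[ 365.6799  -70.6276]
 [ 393.4509 -212.8466]
 [ 716.4617 -149.7724]
 [ 688.6907   -7.5535]]
[223 127  28  32 640] [0.621  0.0212 0.0876] [0.1029 0.1072 0.1082]
[339 146  10  10  49] [ 0.6156 -0.1977  0.0302] [0.0287 0.0397 0.042 ]
[344 168  25  25 104] [ 0.5565 -0.2238  0.0299] [0.0314 0.0347 0.0361]
[232 207  35  34 711] [0.4626 0.0019 0.0389] [0.0397 0.0425 0.0435]
[365 220  30  31 713] [ 0.434  -0.266   0.0402] [0.0408 0.0444 0.0457]
table z -0.0006274534814634247
```

View pics/topz.png

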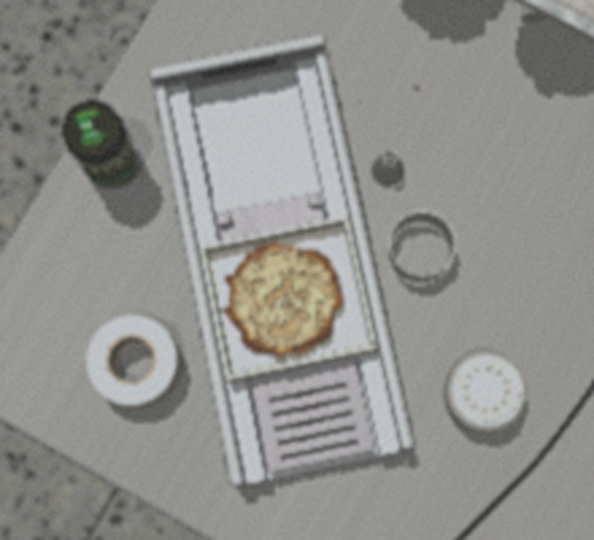

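```bash
python3 - <<'E'
from h import *
np.set_printoptions(precision=2,suppress=True)
f=np.load('top0.npz');W=world(f['d'],f['K'],f['T'])
a=np.radians(11.05);o=np.array([.5465,-.1091])
D=W[...,:2]-o; gx=(D@[np.cos(a),np.sin(a)])*1000; gy=(D@[-np.sin(a),np.cos(a)])*1000; z=W[...,2]*1000
ok=f['d']>0
# side guides
for lo,hi in((-160,-100),(-70,0),(40,80),(80,130)):
  for s in(1,-1):
    m=ok&(gx>lo)&(gx<hi)&(s*gy>50)&(s*gy<80)&(z>43)&(z<53)
    print(lo,s,m.sum(),gy[m].mean(),np.percentile(gy[m],[2,98]),z[m].mean())
m=ok&(abs(gy)<60)&(z>57)&(z<66)&(gx>100); print('stop',np.percentile(gx[m],[2,50,98]))
m=ok&(abs(gy)<56)&(z>57)&(z<63)&(gx<60); print('rim',m.sum(),np.percentile(gx[m],[1,99]),np.percentile(gy[m],[1,99]))
for lo,hi in((-50,-20),(-20,20),(20,50)):
  k=m&(gy>lo)&(gy<hi); print(np.percentile(gx[k],[2,98]))
m=ok&(abs(gy)<35)&(gx>-160)&(gx<-110); print('tread z',np.median(z[m]))
E
```

```text
-160 1 149 64.59406778584191 [59.81 69.5 ] 47.14373413047728
-160 -1 140 -65.16467272035237 [-70.   -60.54] 46.99574289615045
-70 1 172 64.11723227753278 [53.79 69.52] 47.21577094091574
-70 -1 176 -64.03692111066111 [-69.8  -54.13] 47.23557973304913
40 1 90 64.67971380339324 [59.94 69.61] 47.05426187275634
40 -1 85 -64.93300475747499 [-69.62 -60.42] 46.98386173613169
80 1 102 64.57771453517543 [60.06 69.35] 46.98187897028227
80 -1 110 -64.84810519345005 [-69.9  -60.04] 47.21008535309176
stop [147.43 152.56 158.33]
rim 298 [-92.99  11.88] [-55.92  55.98]
[-92.61  11.89]
[-92.93  11.59]
[-93.09  11.73]
tread z 34.99940817320518
```

send_rows(
  steps=[
    [[-0.024,0.041,0],-0.066],
    [[-0.048,0.082,0],-0.132],
    [[-0.072,0.122,0],-0.198],
    [[-0.097,0.163,0],-0.264],
    [[-0.121,0.204,0],-0.33],
    [[-0.145,0.245,0],-0.396],
    [[-0.169,0.285,0],-0.462],
    [[-0.193,0.326,0],-0.528],
  ],
  hand=0,
)

```text
clock: 1.15
position: [0.4508, 0.2991, 0.2312]
ee_rot: [0.635, 0.772, -0.0, -0.0]
ft_force: [0.2, 0.5, 0.2]
grip_width: 0.003
```

send_rows(
  steps=[
    [[-0.045,-0.013,0],0],
    [[-0.1,-0.029,0],0],
    [[-0.157,-0.046,0],0],
    [[-0.214,-0.062,0],0],
    [[-0.271,-0.079,0.02],0],
    [[-0.328,-0.096,0.04],0],
    [[-0.38,-0.111,0.06],0],
    [[-0.419,-0.122,0.08],0],
  ],
)

```text
clock: 2.15
position: [0.4098, -0.1363, 0.1508]
ee_rot: [0.637, 0.771, 0.0, 0.0]
ft_force: [0.6, 1.3, -0.0]
grip_width: -0.002
```

```bash
cat >> h.py <<'E'
def gf(p):
    a=np.radians(11.05);D=np.asarray(p)[...,:2]-[.5465,-.1091]
    return np.stack([D@[np.cos(a),np.sin(a)],D@[-np.sin(a),np.cos(a)],np.asarray(p)[...,2]],-1)*1000
def rep(o):
    from scipy.spatial.transform import Rotation as R
    print('g',gf(o['position']).round(1),'yaw',2*np.degrees(np.arctan2(o['ee_rot'][1],o['ee_rot'][0])),o['clock'],o['ft_force'])
E
python3 - <<'E'
from h import *
o,p,d,i=cam('wrist','w1.png'); rep(o)
o,p,d,i=cam('scene','s1.png'); rep(o)
E
```

```text
g [-139.4   -0.5  150.8] yaw 100.9193496766691 2.15 [ 0.5520079   1.33565976 -0.00141035]
g [-142.2   -4.3  148.7] yaw 100.68977742951454 2.2 [-2.86685037 -3.5832102  -2.45662222]
```

View pics/w1.png

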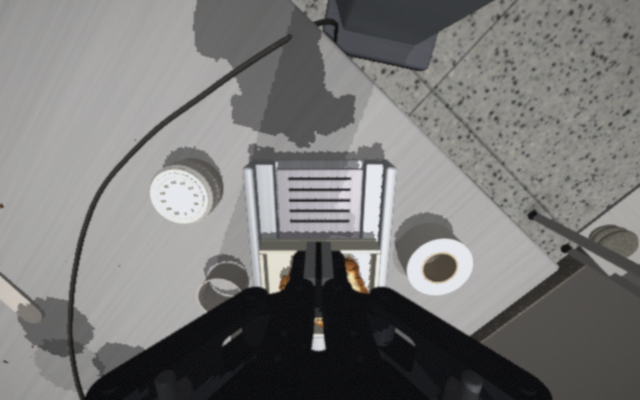

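View pics/s1.png

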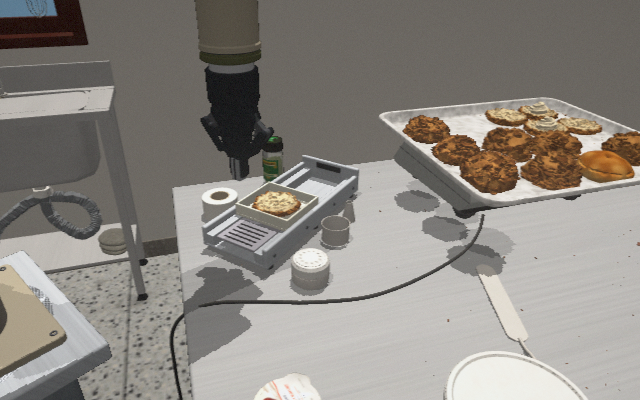

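send_rows(
  steps=[
    [[0,0,0.02],0],
    [[0,0,0.045],0],
    [[0,0,0.065],0],
    [[0,0,0.082],0],
    [[0,0,0.094],0],
    [[0,0,0.1],0],
    [[0,0,0.103],0],
    [[0,0,0.103],0],
  ],
)

```text
clock: 3.25
position: [0.4106, -0.1341, 0.0485]
ee_rot: [0.636, 0.772, 0.0, 0.0]
ft_force: [0.4, 1.2, 0.6]
grip_width: 0.003
```

```bash
python3 - <<'E'
from h import *
o,p,d,i=cam('scene'); rep(o)
cv2.imwrite('pics/s2.png',cv2.resize(p[130:280,180:380,::-1],None,fx=3.9,fy=3.9,interpolation=cv2.INTER_CUBIC))
o,p,d,i=cam('top'); rep(o)
cv2.imwrite('pics/t2.png',cv2.resize(p[90:290,200:420,::-1],None,fx=2.7,fy=2.7,interpolation=cv2.INTER_CUBIC))
E
```

```text
g [-138.2    1.5   48.5] yaw 101.00893002964229 3.25 [0.41120473 1.20223197 0.62283434]
g [-138.1    1.5   48.6] yaw 101.01332045861258 3.3 [0.3265671  0.55506012 0.26069514]
```

View pics/s2.png

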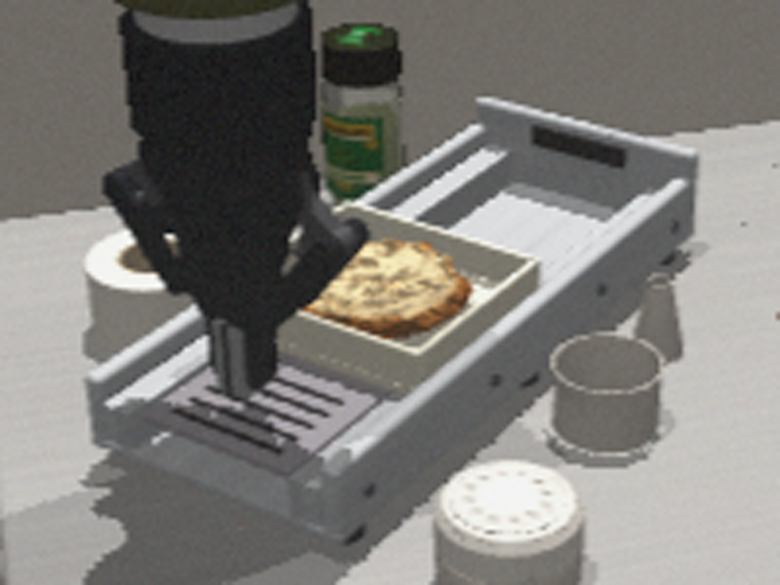

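View pics/t2.png

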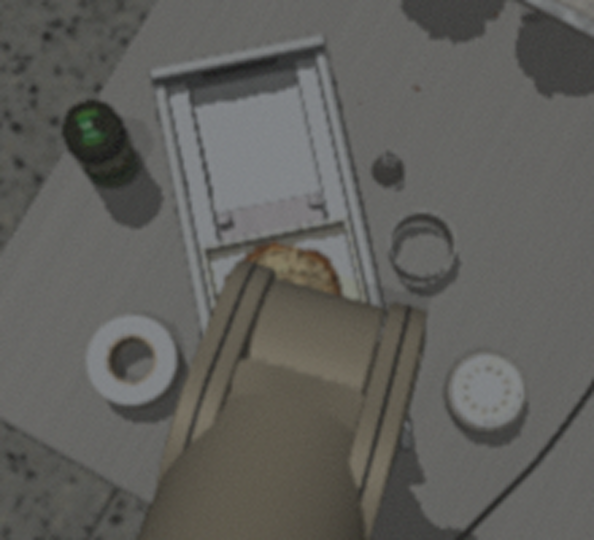

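send_rows(
  steps=[
    [[-0.001,0,0.006],0],
    [[-0.001,0,0.011],0],
    [[-0.001,0,0.015],0],
    [[-0.001,0,0.019],0],
    [[-0.001,0,0.023],0],
    [[-0.001,0,0.026],0],
    [[-0.001,0,0.0285],0],
    [[-0.001,0,0.0285],0],
  ],
)

```text
clock: 4.35
position: [0.4106, -0.1351, 0.0206]
ee_rot: [0.636, 0.772, 0.0, -0.001]
ft_force: [-9.8, 0.8, 24.0]
grip_width: 0.0
```

send_rows(
  steps=[
    [[0,0,-0.0005],0],
    [[0,0,-0.001],0],
    [[0,0,-0.001],0],
    [[0,0,-0.001],0],
    [[0,0,-0.001],0],
    [[0,0,-0.001],0],
    [[0,0,-0.001],0],
    [[0,0,-0.001],0],
  ],
)

```text
clock: 5.35
position: [0.4105, -0.1351, 0.0209]
ee_rot: [0.636, 0.772, 0.0, -0.0]
ft_force: [-3.6, 0.6, 9.5]
grip_width: -0.002
```

send_rows(
  steps=[
    [[0,0.002,0],0],
    [[0,0.006,0],0],
    [[0,0.01,0],0],
    [[0,0.014,0],0],
    [[0,0.018,0],0],
    [[0,0.022,0],0],
    [[0,0.025,0],0],
    [[0,0.028,0],0],
  ],
)

```text
clock: 6.35
position: [0.4359, -0.1307, 0.0207]
ee_rot: [0.637, 0.771, -0.001, -0.002]
ft_force: [-14.9, -2.9, 20.9]
grip_width: -0.003
```

send_rows(
  steps=[
    [[0,0,-0.0008],0],
    [[0,0.002,-0.0015],0],
    [[0,0.005,-0.0015],0],
    [[0,0.008,-0.0015],0],
    [[0,0.011,-0.0015],0],
    [[0,0.014,-0.0015],0],
    [[0,0.017,-0.0015],0],
    [[0,0.02,-0.0015],0],
  ],
)

```text
clock: 7.35
position: [0.456, -0.1265, 0.0218]
ee_rot: [0.636, 0.771, -0.001, -0.001]
ft_force: [-9.7, -1.9, 9.0]
grip_width: -0.0
```

```bash
python3 - <<'E'
from h import *
o,p,d,i=cam('scene'); rep(o)
cv2.imwrite('pics/s3.png',cv2.resize(p[130:280,180:380,::-1],None,fx=3.9,fy=3.9,interpolation=cv2.INTER_CUBIC))
E
```

```text
g [-92.2   0.3  21.8] yaw 100.96059143000319 7.35 [-9.73207807 -1.91037387  8.96071897]
```

View pics/s3.png

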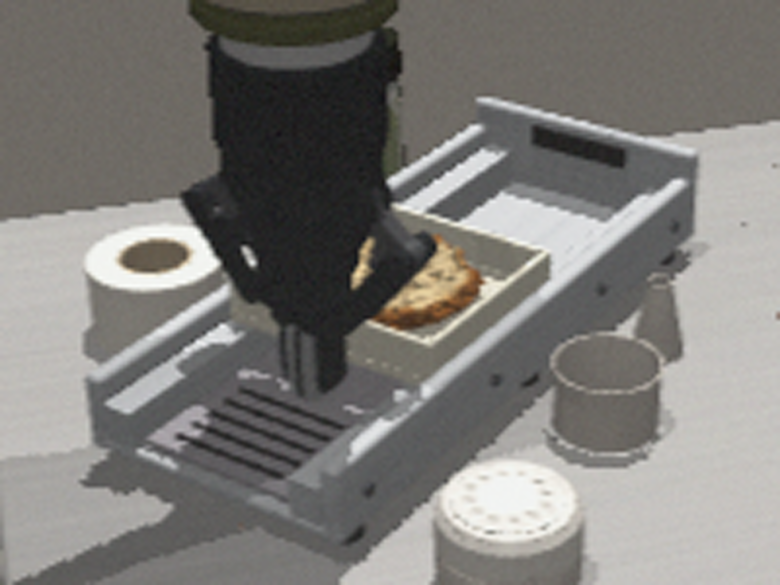

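send_rows(
  steps=[
    [[0,0.004,0],0],
    [[0,0.009,0],0],
    [[0,0.014,0],0],
    [[0,0.019,0],0],
    [[0,0.024,0],0],
    [[0,0.029,0],0],
    [[0,0.034,0],0],
    [[0,0.039,0],0],
  ],
)

```text
clock: 8.4
position: [0.4944, -0.119, 0.0218]
ee_rot: [0.636, 0.771, -0.001, -0.001]
ft_force: [-8.4, -2.8, 7.9]
grip_width: 0.0
```

send_rows(
  steps=[
    [[0,0.005,0],0],
    [[0,0.01,0],0],
    [[0,0.015,0],0],
    [[0,0.02,0],0],
    [[0,0.025,0],0],
    [[0,0.03,0],0],
    [[0,0.035,0],0],
    [[0,0.04,0],0],
  ],
)

```text
clock: 9.4
position: [0.5338, -0.1115, 0.0218]
ee_rot: [0.636, 0.771, -0.001, -0.001]
ft_force: [-8.7, -1.8, 8.1]
grip_width: -0.001
```

```bash
python3 - <<'E'
from h import *
o,p,d,i=cam('scene'); rep(o)
cv2.imwrite('pics/s4.png',cv2.resize(p[130:280,180:380,::-1],None,fx=3.9,fy=3.9,interpolation=cv2.INTER_CUBIC))
W=world(d,i['intrinsics'],i['pose']);g=gf(W)
m=(d>0)&(abs(g[...,1])<57)&(g[...,2]>56.5)&(g[...,2]<63)&(g[...,0]>-10)&(g[...,0]<100)
for lo,hi in((-57,-30),(-30,0),(0,30)):
  k=m&(g[...,1]>lo)&(g[...,1]<hi); print(k.sum(),np.percentile(g[k][:,0],[2,50,98]) if k.any() else 0)
E
```

```text
g [-13.    0.1  21.8] yaw 100.96146478557466 9.4 [-8.68359425 -1.77199546  8.10839719]
102 [-3.92293677 20.82167159 99.6891221 ]
40 [-3.77301224 97.87648105 99.9349238 ]
5 [97.14438276 98.67868989 99.65466709]
```

View pics/s4.png

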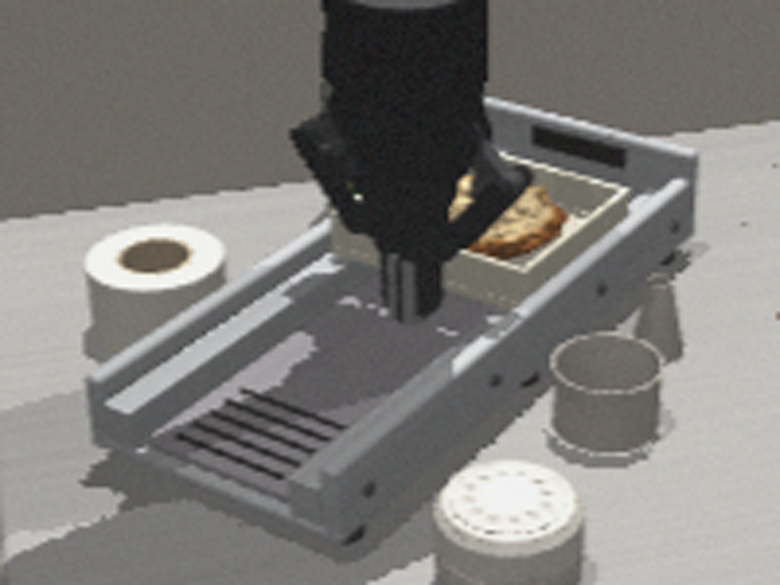

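send_rows(
  steps=[
    [[0,0.005,0],0],
    [[0,0.01,0],0],
    [[0,0.016,0],0],
    [[0,0.022,0],0],
    [[0,0.028,0],0],
    [[0,0.033,0],0],
    [[0,0.037,0],0],
    [[0,0.04,0],0],
  ],
)

```text
clock: 10.45
position: [0.5731, -0.1039, 0.0218]
ee_rot: [0.636, 0.771, -0.001, -0.001]
ft_force: [-8.3, -1.3, 6.9]
grip_width: -0.002
```

```bash
python3 - <<'E'
from h import *
o,p,d,i=cam('scene'); rep(o)
cv2.imwrite('pics/s5.png',cv2.resize(p[130:280,180:380,::-1],None,fx=3.9,fy=3.9,interpolation=cv2.INTER_CUBIC))
def meas(p,d,i):
  W=world(d,i['intrinsics'],i['pose']);g=gf(W)
  m=(d>0)&(abs(g[...,1])<55)&(g[...,2]>56.5)&(g[...,2]<64)&(g[...,0]>10)&(g[...,0]<170)
  for lo,hi in((-55,-30),(-30,0),(0,30),(30,55)):
    k=m&(g[...,1]>lo)&(g[...,1]<hi); print(lo,np.histogram(g[k][:,0],np.arange(28,168,4))[0]); print(np.sort(g[k][:,0])[:8].round(1))
meas(p,d,i)
o,p,d,i=cam('top'); meas(p,d,i)
cv2.imwrite('pics/t5.png',cv2.resize(p[90:290,200:420,::-1],None,fx=2.7,fy=2.7,interpolation=cv2.INTER_CUBIC))
E
```

```text
g [27.1 -0.  21.8] yaw 100.965185917541 10.45 [-8.33912247 -1.26947845  6.92611828]
-55 [ 0  2 27  2  1  1  0  0  1  0  0  0  1  1  1  0  1  0  3  0  1  0  1  1
  0  0  0 19  7  0 20 19  6  0]
[35.3 35.8 36.1 36.3 36.5 36.7 36.8 36.9]
-30 [ 1  3 11  3  0  0  0  0  1  0  0  0  0  0  0  0  0  0  0  1  0  0  0  0
  0  0  0 18  9  1 28 17  9  0]
[13.9 15.2 15.3 15.7 16.  16.1 16.4 16.6]
0 [ 0  0  0  0  0  0  0  0  0  0  0  0  0  0  0  0  0  0  0  0  0  0  0  0
  0  0  0  1  0  0 20 16  6  1]
[15.5 15.6 15.8 16.  16.2 16.4 16.5 16.5]
30 [0 0 5 0 0 0 0 1 0 0 0 0 0 0 0 0 0 0 0 0 0 0 0 0 0 0 0 0 0 0 0 0 1 0]
[ 36.5  37.   37.5  37.6  39.1  58.1 156. ]
-55 [0 0 0 0 0 1 0 0 1 0 0 0 0 0 0 0 0 0 0 0 0 0 0 0 0 0 0 0 0 0 0 0 0 0]
[51.7 60.9]
-30 [0 0 0 0 0 0 0 0 0 0 0 0 0 0 0 0 0 0 0 0 0 0 0 0 0 0 0 0 0 0 0 0 0 0]
[]
0 [0 0 0 0 0 0 0 0 0 0 0 0 0 0 0 0 0 0 0 0 0 0 0 0 0 0 0 0 0 0 0 0 0 0]
[]
30 [0 0 0 0 0 0 0 0 0 0 0 0 0 0 0 0 0 0 0 0 0 0 0 0 0 0 0 0 0 0 0 0 0 0]
[]
```

View pics/s5.png

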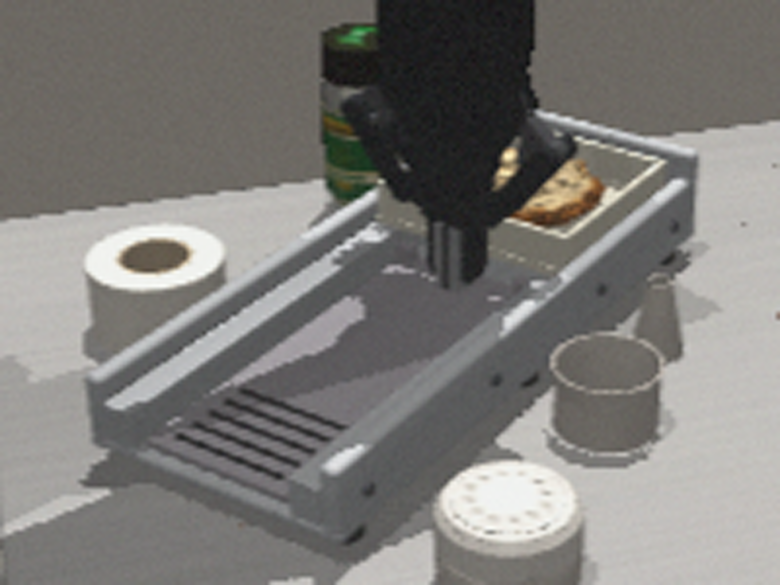

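View pics/t5.png

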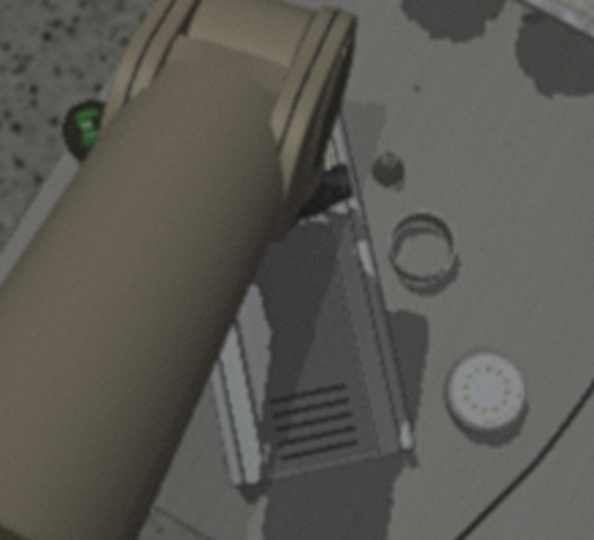

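send_rows(
  steps=[
    [[0,0.001,0],0],
    [[0,0.002,0],0],
    [[0,0.003,0],0],
    [[0,0.004,0],0],
    [[0,0.004,0],0],
    [[0,0.004,0],0],
    [[0,0.004,0],0],
    [[0,0.004,0],0],
  ],
)

```text
clock: 11.55
position: [0.577, -0.1032, 0.0218]
ee_rot: [0.636, 0.771, -0.001, -0.001]
ft_force: [-7.8, -0.9, 6.3]
grip_width: 0.002
```

```bash
python3 - <<'E'
from h import *
o,p,d,i=cam('scene'); rep(o)
cv2.imwrite('pics/s6.png',cv2.resize(p[140:220,280:380,::-1],None,fx=7,fy=7,interpolation=cv2.INTER_CUBIC))
W=world(d,i['intrinsics'],i['pose']);g=gf(W)
m=(d>0)&(abs(g[...,1])<55)&(g[...,2]>57.5)&(g[...,2]<64)&(g[...,0]>30)&(g[...,0]<170)
k=m&(g[...,1]<0); print(np.histogram(g[k][:,0],np.arange(30,48,1)),np.histogram(g[k][:,0],np.arange(136,160,1)))
E
```

```text
g [31.1 -0.  21.8] yaw 100.96643273852123 11.55 [-7.84354562 -0.87094918  6.28238069]
(array([ 0,  0,  1,  0,  0,  0,  0,  0,  0,  2,  7,  7, 11,  5,  1,  3,  1]), array([30, 31, 32, 33, 34, 35, 36, 37, 38, 39, 40, 41, 42, 43, 44, 45, 46,
       47])) (array([ 0,  0,  1,  2,  5,  8,  9,  9,  7,  3,  3,  1,  3,  7, 11, 15, 12,
        6,  7,  5,  3,  2,  5]), array([136, 137, 138, 139, 140, 141, 142, 143, 144, 145, 146, 147, 148,
       149, 150, 151, 152, 153, 154, 155, 156, 157, 158, 159]))
```

View pics/s6.png

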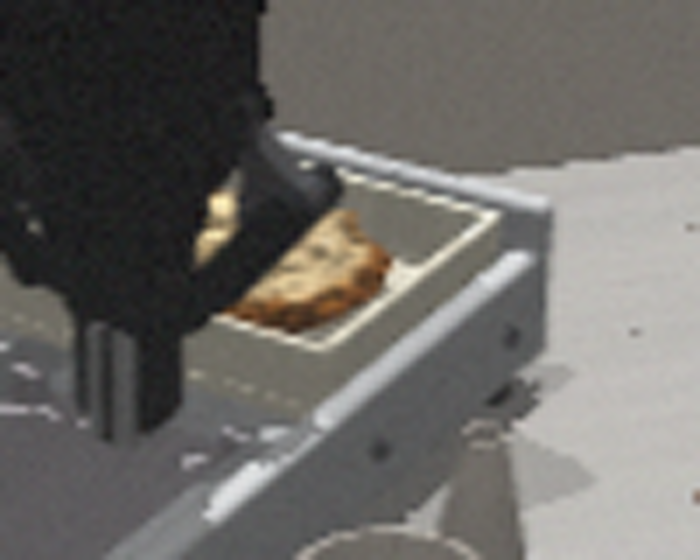

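send_rows(
  steps=[
    [[0,-0.002,0],0],
    [[0,-0.005,0],0],
    [[0,-0.006,0],0],
    [[0,-0.006,-0.006],0],
    [[0,-0.006,-0.016],0],
    [[0,-0.006,-0.035],0],
    [[0,-0.006,-0.065],0],
    [[0,-0.006,-0.1],0],
  ],
)

```text
clock: 12.6
position: [0.5717, -0.1037, 0.1236]
ee_rot: [0.636, 0.772, -0.001, -0.001]
ft_force: [0.2, -0.7, -0.7]
grip_width: 0.003
```

send_rows(
  steps=[
    [[0,-0.02,-0.03],0],
    [[0,-0.05,-0.05],0],
    [[0,-0.08,-0.07],0],
    [[0.04,-0.1,-0.08],0],
    [[0.09,-0.12,-0.08],0],
    [[0.14,-0.12,-0.08],0],
    [[0.19,-0.12,-0.08],0],
    [[0.23,-0.12,-0.08],0],
  ],
)

```text
clock: 13.6
position: [0.4098, 0.1006, 0.2031]
ee_rot: [0.636, 0.772, 0.0, 0.0]
ft_force: [0.6, 0.3, 0.4]
grip_width: -0.001
```

send_rows(
  steps=[
    [[0.03,0,0],0],
    [[0.06,0,0],0],
    [[0.09,0,0],0],
    [[0.11,0,0],0],
    [[0.12,0,0],0],
    [[0.12,0,0],0],
    [[0.12,0,0],0],
    [[0.12,0,0],0],
  ],
)

```text
clock: 14.6
position: [0.3882, 0.2163, 0.2024]
ee_rot: [0.636, 0.771, 0.0, 0.0]
ft_force: [-0.3, -0.1, 0.4]
grip_width: -0.001
```

```bash
python3 - <<'E'
from h import *
o,p,d,i=cam('scene'); rep(o)
cv2.imwrite('pics/s7.png',cv2.resize(p[130:280,180:380,::-1],None,fx=3.9,fy=3.9,interpolation=cv2.INTER_CUBIC))
o,p,d,i=cam('top'); rep(o)
cv2.imwrite('pics/t7.png',cv2.resize(p[90:290,200:420,::-1],None,fx=2.7,fy=2.7,interpolation=cv2.INTER_CUBIC))
W=world(d,i['intrinsics'],i['pose']);g=gf(W);z=g[...,2]
m=(d>0)&(abs(g[...,1])<56)&(z>57)&(z<64)&(g[...,0]>20)&(g[...,0]<170)
print(np.histogram(g[m][:,0],np.arange(36,48,1)),np.histogram(g[m][:,0],np.arange(138,160,1)))
m=(d>0)&(abs(g[...,1])<35)&(g[...,0]>-160)&(g[...,0]<15); print('tread z',np.median(z[m]))
m=(d>0)&(abs(abs(g[...,1])-36)<4)&(g[...,0]>27)&(g[...,0]<36); print('teeth',np.sort(z[m])[-15:].round(1),np.sort(g[m][z[m]>41][:,0]).round(1))
m=((d>0)&(z>20)&(z<200)); m[:95]=0;m[280:]=0;m[:,:200]=0;m[:,410:]=0
n,l,s,c=cv2.connectedComponentsWithStats(m.astype(np.uint8))
for j in range(1,n):
    if s[j,4]>40: print(s[j],W[l==j].mean(0).round(4))
E
```

```text
g [-93.  349.7 202.4] yaw 100.94161224909573 14.6 [-0.29702971 -0.10594927  0.36859321]
g [-93.1 349.9 202.4] yaw 100.95107550863665 14.65 [-0.61471576  0.68788911 -0.27817511]
(array([ 0,  0,  0, 19, 23, 26, 21, 14,  1,  2,  1]), array([36, 37, 38, 39, 40, 41, 42, 43, 44, 45, 46, 47])) (array([ 0,  0, 21, 20, 20, 26,  4,  2,  4,  9, 20, 33, 23, 19, 24, 19, 23,
       31, 19, 17,  2]), array([138, 139, 140, 141, 142, 143, 144, 145, 146, 147, 148, 149, 150,
       151, 152, 153, 154, 155, 156, 157, 158, 159]))
tread z 34.801622203648684
teeth [44.1 44.4 44.5 44.6 44.9 45.  45.  45.2 45.3 45.6 46.1 46.8 47.1 47.1
 48.2] [27.7 28.4 28.4 28.6 28.6 28.8 29.6 29.6 29.7 30.  30.2 30.2 30.4 31.5
 31.8 31.8 31.9 32.  32.4 32.6 33.  33.3 33.6 34.3 34.3 34.4 34.6 34.7]
[  255   103    98   168 10285] [ 0.5411 -0.1102  0.0415]
[223 127  28  33 645] [0.621  0.0211 0.0874]
[340 146   9  10  50] [ 0.615  -0.1976  0.0306]
[344 168  25  25 106] [ 0.5567 -0.2239  0.0298]
[232 207  35  34 713] [0.4625 0.0019 0.039 ]
[365 220  30  31 719] [ 0.434  -0.2661  0.04  ]
```

View pics/s7.png

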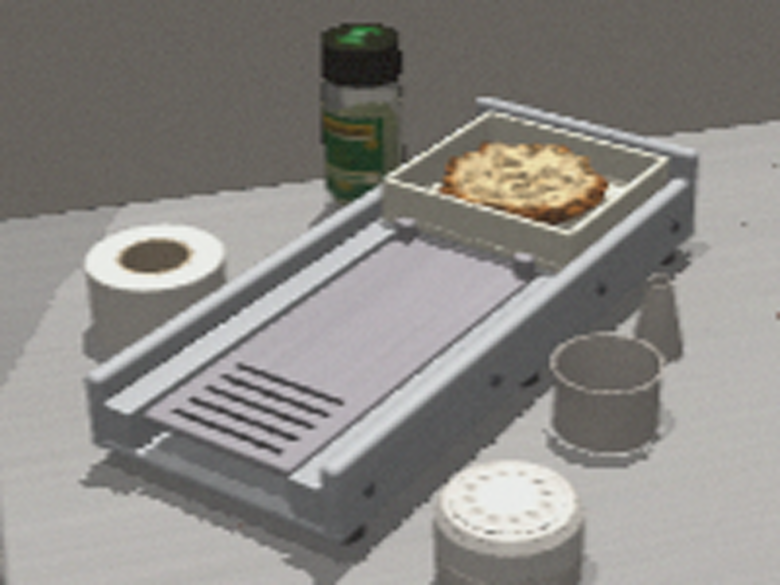

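View pics/t7.png

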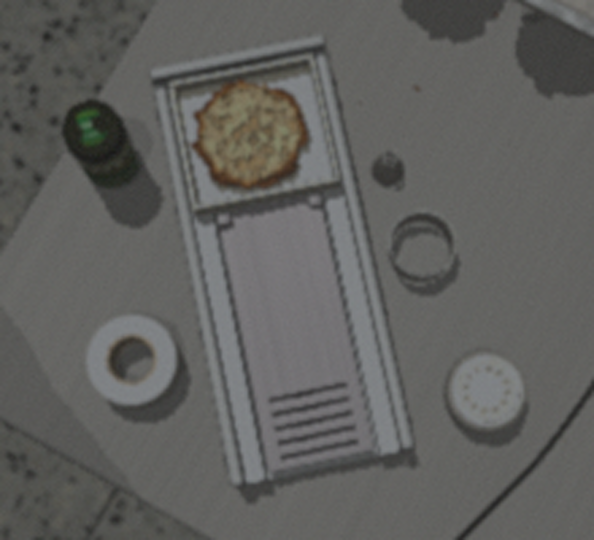

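Both pictures show the teeth up behind the carrier (s7 about 405,230 and 525,262), the bun in the tray, and the bystanders where they were.

```bash
python3 -c "
from workcell import manip
print(manip.hand_in())"
```

```text
the job is handed in; nothing more can be done
None
```

The job is done and handed in at about 15 s. With the gripper shut, I pressed the catch bar fully down behind the carrier. Keeping it held at 13–14 mm, I pushed the carrier past the teeth, backed off 6 mm, and lifted clear to let the bar spring up.

Last checks, from the final top and scene pictures:
- **Carrier:** its rear face is at about x = +40 mm, so its centre is near +92 mm. That is past the teeth, with about 4–5 mm left to the end stop.
- **Catch bar:** it is back at its rest height of 35 mm, and the teeth are up at about 45 mm behind the carrier.
- **Bun and bystanders:** the bun half is still in the tray, and every bystander is within 1 mm of where it started.
- **Forces:** the highest reading at the end of a move was about 26 N in total, as the fingers first pressed the bar down to its stop. I eased off to about 10–12 N for the push.

No check failed. Before the last short push the camera put the rear face 1–2 mm further back than the arm position did (36–37 against 38 mm). I pushed 4 mm more to leave margin on both sides.

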